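Scan a block heater's label and check its temperature with a spring-tipped probe

ROBOT

A 6-joint arm with a two-finger parallel gripper is mounted at the origin on the work surface. World frame = base frame: x ahead of the robot, y to its left, z up, the work surface at z = 0. Lengths are in m, angles in rad, forces in N, time in s.
With the tool pointing down it reaches from about 0.35 to 0.85 m from the base axis. Payload 8.1 kg.
Tool frame: the origin (TCP) lies on the centre line of the jaws, within the pads' length; the fingertips stand 17 mm ahead of it and the grasp point (between the pads) lies 2 mm behind it; z points along the fingers, y is the line along which they close (so a half turn about z gives the same grasp; the last joint's range is limited). The gripper opens to 93 mm and grips with 3 to 60 N. Pads are 15 mm wide; open, the fingers measure 128 mm over their backs; the gripper's body (75 mm by 188 mm) begins 65 mm behind the grasp point.
Start: joints at [1.216, 0.13, 1.488, -0, 1.523, -0.085], TCP at [0.16, 0.578, 0.236] pointing down, gripper open.
Joint ranges: [-2.96, 2.96], [-0.89, 2.26], [0.02, 2.5], [-1.34, 4.48], [0, 2.73], [-2.66, 2.66]. Speed limits (rad/s): [2.39, 2.39, 2.79, 3.14, 3.14, 3.14].

INTERFACE

Orientations are given as a rotation vector (axis times angle).
In Python, from plant import telemetry, viewer, order gives the robot as it stands.
- The arm moves only by the tool send_rows, never from a script. Its argument "plan" is a list that holds one entry, the list of rows, each a list of 5 numbers: the closure, from -1 (fully open) to 1 (shut), then the shift along the world's x, y, z normalised to -1 to 1, where 1 is 0.2 m, then the turn about the world's z normalised to -1 to 1, where 1 is 60 degrees. A call has 1 to 20 rows; each row is the pose to reach, as a shift and turn from the pose commanded when the call began; what a row does not reach only later rows make up. A row lasts 1/12 s, in which the tool goes at most 41.7 mm and 7.16 degrees, less where a joint would pass 70% of its speed; a pose out of reach is approached as far as the arm can. A call with a number of a shift or a turn outside -1 to 1 is refused whole. A call with a gripper value outside its range is refused whole. The fingers move at their own pace and stop on an object; "force" is the grip in N (left out, the last holds). Time passes only in rows, so rows that repeat a pose let the fingers close. It gives the time, the measured TCP pose, the force, the opening and the grip force at its end, in the units of the state.
- telemetry.read_state(): the state, without advancing time (a new reading comes with each control period).
- viewer.read_camera(name): name is "scene" or "top" or "wrist"; returns (picture, depth): 384x512x3 uint8, blue, green, red; 384x512 float32, m along the optical axis (not along the pixel's ray), 0 where there is no reading.
- viewer.calibration(name): a dict with "camera_matrix" (3x3 intrinsics, pixels), "extrinsics" (4x4, takes a point from camera to world coordinates); the wrist camera has in their place "hand_eye" (4x4, takes a point from camera to tool coordinates, whose origin is the TCP and whose axes are the flange's). Camera axes: x right, y up, looking along -z (the intrinsics and any distortion apply to the point x, -y, -z); pixel columns grow to the right and rows downward; lengths in m; the calibration is good to about 2 mm. A picture is of the moment at which its call begins: read the wrist's pose just before it. calibration takes no time and is no camera call.
- order.close_job(): hands the job in; it is judged then, once.
The state is a dict: "t": time; "q": joint angles; "dq": joint speeds; "joint_torque": joint torques, N m; "tool_pos": TCP position; "orientation": TCP orientation; "force": force on the tool from outside, world axes, zero at the start; "wrist_torque": the same for the moment, N m; "opening": finger opening in m; "gripper_force": force on a finger pad.
Only numpy, scipy, OpenCV 4.12 (cv2) and the standard library are available. Lean on these libraries where they do the work, as an engineer would, in place of code of your own. Each camera call takes 0.05 s, during which the arm holds its last target. There are 200 camera calls.

TASK

Take the yellow contact thermometer out of its blue stand and scan the heater first: point its tip squarely at the barcode label on the heater's sloped front panel, about 60 mm off, and keep it steady there for a good second. Then, keeping the thermometer upright, gently press its spring tip onto the middle of the orange-ringed spot on the aluminium block until the tip is pushed in about half way, and finish holding it just like that, still in the gripper and pressing. Never push it hard, and leave the two tube racks and the specimen cup where they are.

Things in the scene. Friction and masses are not known exactly. Their poses are not given: they have to be found in the camera images.
- probe: Contact thermometer, 0.15 kg, upright, tip down, in the stand. Origin: on its axis at the end of the relaxed tip; z axis up to the handle. From there up: copper spring tip 8 mm dia. (z 0-12 mm), steel nose 14 dia. (12-60), black collar 30 dia. (60-68, rests on the stand), yellow handle (68-150), 30 mm along its x, 24 mm along its y, flat top with black patch. Its reader looks out along the tip.
- tip_end (a point): The end of the copper spring tip, on the probe's axis (moves with the tip as it is pushed in).
- scan_point (a point): Point on the probe's axis 60 mm out beyond the relaxed tip (probe z = -60 mm): where the reader is focused. It has to lie on the label for a scan.
- tip (a joint): How far the spring tip is pushed in, m: 0 relaxed to 0.010 at its stop. Preloaded 350 N/m spring: 1 N to start, 2.8 N half way (0.005), 4.6 N at the stop; beyond that it is rigid.
- stand: Fixed probe stand left or right of the heater, black foot 86 x 86 mm, 70 mm high, blue top plate 76 x 76 x 15 mm with an 18 mm hole in its centre. The probe's nose hangs in the hole (probe origin 10 mm above the table); lift it straight up over 60 mm to clear. Origin: centre of the underside.
- heater: Fixed white block heater, 200 (x) by 160 mm (y), front (-x side) to the robot. Origin: centre of underside. Body 82 mm high; aluminium block 100 x 130 mm centred at x +35 mm, flat top 90 mm high, rows of wells at x +2 and +68 mm. Two fixed purple-capped tubes, 17 mm dia., stand 40 mm above the block at x +2, y -48 and +48 mm. Grey front panel (x -100 to -35 mm) slopes 25 degrees, lower in front.
- label: White barcode label with black bars, 30 mm (its x, up the slope) by 46 mm (its y), in the middle of the heater's sloped front panel. Origin: its centre; z axis points out square to the panel, 25 degrees from vertical, leaning to the heater's front.
- spot: Check spot on the flat middle strip of the aluminium block: a stuck-on orange ring 29 mm outside, 22 mm inside diameter, white middle with a small black dot. Origin: its centre, on the block's top (90 mm above the table); z up. Flat (under 1 mm).
- purple_rack: Bystander: white foam rack 104 x 127 mm, 35 mm high, with purple-capped tubes, 95 mm high in all. Origin: centre of the underside. Loose.
- red_rack: Bystander: the same rack with red-capped tubes, 95 mm high in all. Origin: centre of the underside. Loose.
- cup: Bystander: specimen cup with orange lid, 68 mm dia., 74 mm high. Origin: centre of the underside. Loose; stands on the other side of the heater from the stand.

How it is judged:
By the outcome, as a careful person would: the job done as asked, in the order asked, and still so for the second after the job is handed in, while the arm keeps its last pose, push and grip.
It also fails if it takes over 45 s, if anything falls off the work surface, if the arm or the gripper's body presses on something with over 40 N, if the wrist force passes 120 N, or if a joint passes its speed limit or range.

## Working session

There is one attempt and no reset: what is moved stays moved. The work goes in short steps, Python scripts to look and compute and a tool call to move; the robot and the scene stay as the last step left them, time stands still between calls to the robot, and variables do not carry over. Pictures are saved under pics/ and viewed, at most 10 in all, crops included, and the job is handed in when it is done.

Besides the shell and the picture viewer there is one more tool, called after "Emit:" by a JSON object that holds its "method" and its "body", one argument or row to a line. send_rows: Moves the arm, as the interface text tells. Scaled input: -1 to 1 covers 0.2 m each way for a shift and 60 degrees each way for a turn. Its arguments: {"type":"object","properties":{"plan":{"type":"array"},"force":{"type":"number"}},"required":["plan"]}

```bash
ls -la; mkdir -p pics
cat > h.py <<'E'
import numpy as np, cv2
from plant import telemetry, viewer, order
from scipy.spatial.transform import Rotation as R
E
python3 - <<'E'
from h import *
s=telemetry.read_state()
for k,v in s.items(): print(k,np.round(v,4))
ims=[]
for n in ("scene","top","wrist"):
    s=telemetry.read_state()
    im,d=viewer.read_camera(n); c=viewer.calibration(n)
    np.savez(f"{n}0.npz",im=im,d=d,p=s["tool_pos"],o=s["orientation"]); ims.append(im)
    print(n,{k:np.round(v,3).tolist() if not isinstance(v,str) else v for k,v in c.items()})
cv2.imwrite("pics/scene.png",cv2.resize(ims[0],(800,600)))
cv2.imwrite("pics/top.png",cv2.resize(ims[1],(800,600)))
E
```

```text
total 12
drwxr-xr-x  3 agent agent 4096 Nov 30 00:52 .
drwxr-xr-x 23 root  root  4096 Nov 30 00:52 ..
drwxr-xr-x  2 agent agent 4096 Nov 30 00:52 pics
t 0.0
q [ 1.2156  0.1312  1.4893  0.      1.523  -0.0854]
dq [-0.0015  0.0005 -0.0001  0.0013  0.0006  0.0002]
joint_torque [-2.40000e-03 -5.59820e+01 -4.91764e+01  7.67000e-02  3.50000e-02
 -2.00000e-04]
tool_pos [0.1597 0.5778 0.2346]
orientation [-4.2240e-01 -3.1126e+00  2.9000e-03]
force [-0.1548  0.0214 -1.2179]
wrist_torque [-0.0207  0.0237 -0.0171]
gripper_force 0.0
opening 0.093
scene {'camera_matrix': [[419.555, 0.0, 261.11], [0.0, 419.555, 189.517], [0.0, 0.0, 1.0]], 'extrinsics': [[-0.12, -0.818, 0.563, 1.102], [0.993, -0.09, 0.082, 0.086], [-0.017, 0.569, 0.822, 0.841], [0.0, 0.0, 0.0, 1.0]]}
top {'camera_matrix': [[382.756, 0.0, 260.578], [0.0, 382.756, 194.676], [0.0, 0.0, 1.0]], 'extrinsics': [[-0.011, 0.987, -0.163, 0.444], [-1.0, -0.009, 0.009, 0.016], [0.007, 0.163, 0.987, 1.026], [0.0, 0.0, 0.0, 1.0]]}
wrist {'camera_matrix': [[279.093, 0.0, 254.798], [0.0, 279.093, 187.868], [0.0, 0.0, 1.0]], 'hand_eye': [[0.001, 0.958, 0.285, 0.078], [1.0, -0.001, 0.0, 0.001], [0.0, 0.285, -0.958, -0.149], [0.0, 0.0, 0.0, 1.0]]}
```

View pics/top.png

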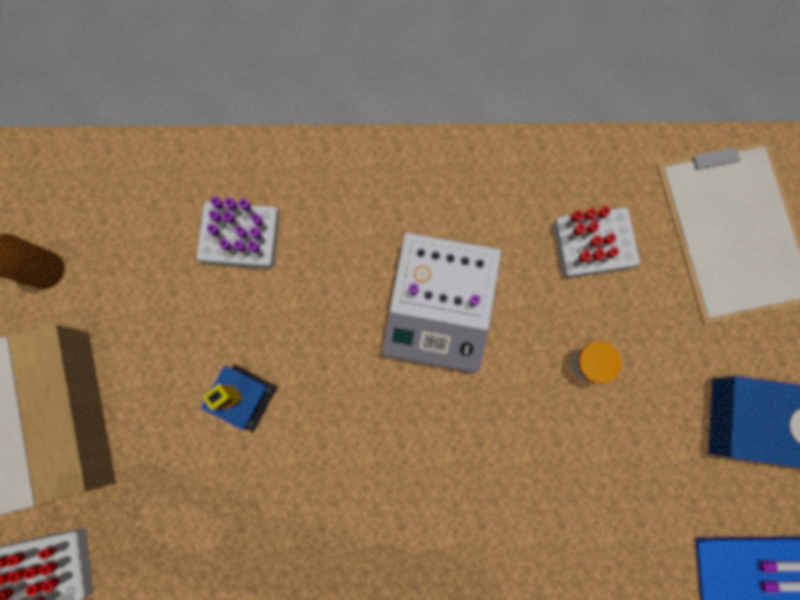

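View pics/scene.png

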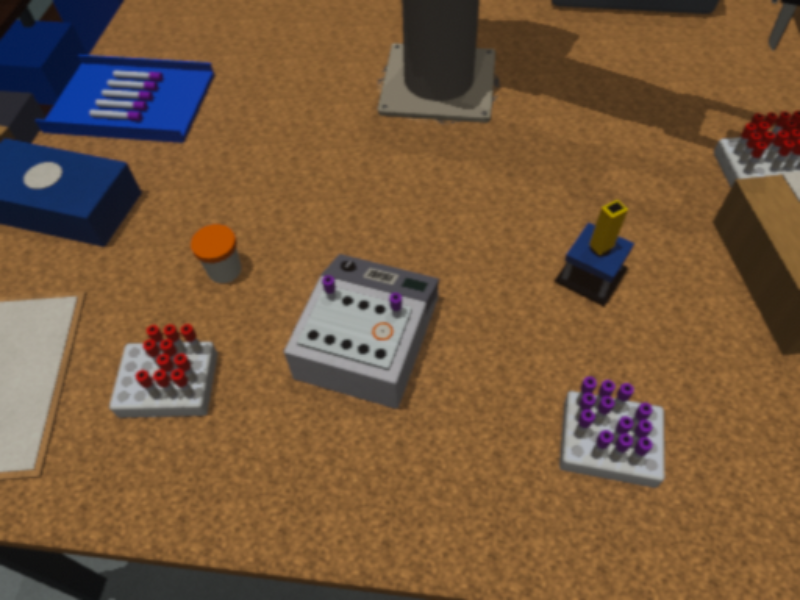

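The top view (800x600) shows the probe top at about (216,398) and the stand at (238,397). The label is at (434,342), the ring at (422,274) and the cup at (600,362). Next I measure these from both fixed cameras.

```bash
cat >> h.py <<'E'
def pose(n,s=None):
    c=viewer.calibration(n); K=np.array(c["camera_matrix"])
    if n=="wrist":
        T=np.eye(4); T[:3,:3]=R.from_rotvec(s["o"]).as_matrix(); T[:3,3]=s["p"]; return K,T@np.array(c["hand_eye"])
    return K,np.array(c["extrinsics"])
def ray(n,uv,s=None):
    K,E=pose(n,s); uv=np.atleast_2d(uv).astype(float)
    d=np.c_[(uv[:,0]-K[0,2])/K[0,0],-(uv[:,1]-K[1,2])/K[1,1],-np.ones(len(uv))]
    return E[:3,3],d@E[:3,:3].T
def onz(n,uv,z,s=None):
    o,d=ray(n,uv,s); return o+d*((z-o[2])/d[:,2])[:,None]
def blobs(im,lo,hi,box=None,amin=8):
    m=cv2.inRange(cv2.cvtColor(im,cv2.COLOR_BGR2HSV),lo,hi)
    if box: 
        k=np.zeros_like(m); x0,y0,x1,y1=box; k[y0:y1,x0:x1]=1; m=m*k
    cs,_=cv2.findContours(m,cv2.RETR_EXTERNAL,cv2.CHAIN_APPROX_NONE)
    return m,[c for c in sorted(cs,key=cv2.contourArea,reverse=True) if cv2.contourArea(c)>=amin]
E
cat > m1.py <<'E'
from h import *
np.set_printoptions(precision=4,suppress=True)
# boxes in 512x384 px
B={"top":dict(stand=(120,225,185,285),ring=(255,160,285,190),label=(262,205,295,230),heater=(240,145,325,240)),
   "scene":dict(stand=(350,120,410,195),ring=(230,195,260,225),label=(230,165,256,185),heater=(180,160,285,260))}
for n in ("top","scene"):
    im=np.load(n+"0.npz")["im"]; b=B[n]
    _,c=blobs(im,(10,90,120),(25,255,255),b["ring"])
    e=cv2.fitEllipse(c[0]); print(n,"ring",e,onz(n,e[0],.09))
    m,c=blobs(im,(18,120,60),(35,255,255),b["stand"])
    r=cv2.minAreaRect(c[0]); print(" yellow",r,)
    m,c=blobs(im,(100,120,50),(130,255,255),b["stand"])
    pts=onz(n,np.vstack(c[:1])[:,0],.07)[:,:2].astype(np.float32)
    print(" stand",cv2.minAreaRect(pts))
    x0,y0,x1,y1=b["label"]; 
    g=cv2.cvtColor(im,cv2.COLOR_BGR2GRAY); print(" gray label region",g[y0:y1,x0:x1].min(),g[y0:y1,x0:x1].max())
def crop(n,x0,y0,x1,y1,k):
    im=np.load(n+"0.npz")["im"][y0:y1,x0:x1]; return cv2.resize(im,(400,300),interpolation=cv2.INTER_NEAREST)
a=np.vstack([np.hstack([crop("top",235,145,335,220+20-20,1),crop("top",120,225,180,270,1)]),
 np.hstack([crop("top",240,195,320,255,1),crop("scene",350,120,410,165,1)])])
cv2.imwrite("pics/crops.png",a)
E
python3 m1.py
```

```text
Traceback (most recent call last):
  File "m1.py", line 9, in <module>
    e=cv2.fitEllipse(c[0]); print(n,"ring",e,onz(n,e[0],.09))
                     ~^^^
IndexError: list index out of range
```

```bash
sed -i 's/(10,90,120),(25,255,255),b\["ring"\])/(5,50,120),(25,255,255),b["ring"],0)/; s/e=cv2.fitEllipse(c\[0\])/e=cv2.fitEllipse(cv2.convexHull(np.vstack(c)))/' m1.py; python3 m1.py
```

```text
top ring ((269.7471923828125, 174.88832092285156), (10.946414947509766, 11.424713134765625), 91.83450317382812) [[ 0.6485 -0.0162  0.09  ]]
 yellow ((140.91893005371094, 253.0135040283203), (14.138313293457031, 24.166650772094727), 80.53767395019531)
 stand ((0.45775869488716125, 0.280892014503479), (0.07608330994844437, 0.07645521312952042), 62.05941390991211)
 gray label region 34 183
scene ring ((244.51263427734375, 211.63134765625), (12.392450332641602, 14.307879447937012), 83.22130584716797) [[ 0.6482 -0.0174  0.09  ]]
 yellow ((388.5517272949219, 144.1206817626953), (17.45536231994629, 37.324764251708984), 21.801406860351562)
 stand ((0.45936885476112366, 0.2837012708187103), (0.0744551420211792, 0.07521919906139374), 62.515602111816406)
 gray label region 59 162
```

View pics/crops.png

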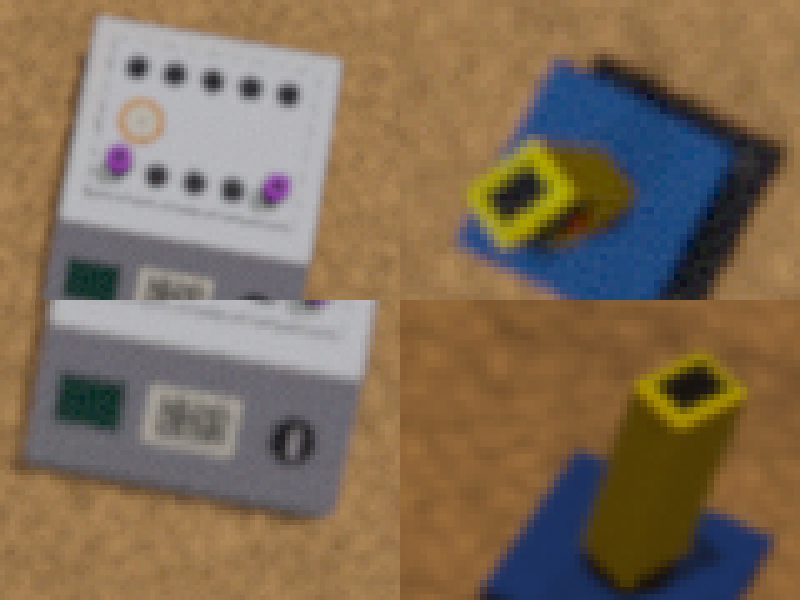

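The crops show the ring, two well rows, the label (about (278,219) in the raw top image) and the probe top face with its corner toward the robot. Now heater yaw from the wells, then label centre and probe yaw.

```bash
cat > m2.py <<'E'
from h import *
np.set_printoptions(precision=4,suppress=True)
n="top"; im=np.load("top0.npz")["im"]
m,c=blobs(im,(0,0,0),(180,255,75),(258,150,320,203),3)
P=np.array([onz(n,np.array(cv2.moments(k)["m10"])/cv2.moments(k)["m00"]*np.array([1,0])+np.array([0,cv2.moments(k)["m01"]/cv2.moments(k)["m00"]]),.09)[0] for k in c]); P=P[np.argsort(-P[:,0])]; print("wells\n",P[:,:2])
b=P[:5]; v=np.polyfit(b[:,1],b[:,0],1); print("back row dx/dy",v[0],"yaw deg",np.degrees(np.arctan(-v[0])))
f=P[5:]; 
if len(f)>=3: v2=np.polyfit(f[:,1],f[:,0],1); print("front row yaw",np.degrees(np.arctan(-v2[0])))
# label
m,c=blobs(im,(0,0,128),(180,70,255),(262,205,295,234),20)
for k in c[:2]:
    r=cv2.minAreaRect(k); print("label",r,onz(n,r[0],.067), cv2.minAreaRect(onz(n,k[:,0],.067)[:,:2].astype(np.float32)))
for n,bx in (("top",(120,225,185,285)),("scene",(350,120,410,195))):
    im=np.load(n+"0.npz")["im"]
    m,c=blobs(im,(22,120,130),(35,255,255),bx,5)
    for k in c[:1]:
        r=cv2.minAreaRect(onz(n,k[:,0],.16)[:,:2].astype(np.float32)); print(n,"probe top",r)
    print(cv2.minAreaRect(c[0]))
im=np.load("scene0.npz")["im"]
m,c=blobs(im,(0,0,118),(180,70,255),(228,162,258,188),10)
for k in c[:3]:print("scene label",cv2.boundingRect(k),onz("scene",cv2.minAreaRect(k)[0],.067))
E
python3 m2.py
```

```text
wells
 [[ 0.6829 -0.0148]
 [ 0.6786 -0.0377]
 [ 0.6737 -0.0615]
 [ 0.669  -0.0852]
 [ 0.6651 -0.1091]
 [ 0.6128 -0.026 ]
 [ 0.6095 -0.0488]
 [ 0.6043 -0.0724]]
back row dx/dy 0.19136307016184417 yaw deg -10.83332526415401
front row yaw -10.320024158735182
label ((277.75, 218.75), (19.415494918823242, 12.551430702209473), 11.309932708740234) [[ 0.5405 -0.0355  0.067 ]] ((0.5405680537223816, -0.035512227565050125), (0.04888312518596649, 0.031725071370601654), 78.0447769165039)
top probe top ((0.4567371904850006, 0.2845636010169983), (0.024998867884278297, 0.03069312870502472), 37.183685302734375)
((137.3000030517578, 253.4000244140625), (11.0, 14.0), 53.13010025024414)
scene probe top ((0.4575713574886322, 0.28302520513534546), (0.022378141060471535, 0.030026284977793694), 37.15475082397461)
((393.00006103515625, 132.99998474121094), (8.944271087646484, 14.310833930969238), 63.43495178222656)
scene label (228, 182, 21, 6) [[ 0.5645 -0.0456  0.067 ]]
```

Emit:
{"method": "send_rows", "body": {
  "plan": [
    [[-1,0.1,-0.1,0.2,-0.1],[-1,0.2,-0.3,0.4,-0.2],[-1,0.3,-0.5,0.4,-0.3],[-1,0.4,-0.7,0.4,-0.45],[-1,0.5,-0.9,0.4,-0.56],[-1,0.5,-1,0.4,-0.625],[-1,0.5,-1,0.4,-0.625]]
  ],
  "force": 15
}}

```text
t: 0.73
tool_pos: [0.2614, 0.374, 0.3159]
orientation: [1.413, 2.804, -0.001]
force: [0.2, -0.3, -0.1]
opening: 0.0929
gripper_force: 0.0
```

Emit:
{"method": "send_rows", "body": {
  "plan": [
    [[-1,0.2,-0.1,0,0],[-1,0.4,-0.2,0,0],[-1,0.6,-0.3,0,0],[-1,0.8,-0.4,0,0],[-1,0.985,-0.475,0,0],[-1,0.985,-0.475,0,0],[-1,0.985,-0.475,0,0],[-1,0.985,-0.475,0,0]]
  ]
}}

```text
t: 1.4
tool_pos: [0.4567, 0.2833, 0.315]
orientation: [-1.401, -2.81, 0.001]
force: [-0.8, 0.2, -0.2]
opening: 0.093
gripper_force: 0.0
```

```bash
cat >> h.py <<'E'
def snap(n,tag):
    s=telemetry.read_state(); im,d=viewer.read_camera(n)
    s=dict(p=np.array(s["tool_pos"]),o=np.array(s["orientation"]),im=im,d=d,f=s["force"],q=s["q"],t=s["t"])
    np.savez(f"{n}_{tag}.npz",**s); return s
def axes(s): return R.from_rotvec(s["o"]).as_matrix()
E
python3 - <<'E'
from h import *
np.set_printoptions(precision=4,suppress=True)
s=snap("wrist","a"); print(s["t"],s["p"]); M=axes(s); print(M, "yaw y",np.degrees(np.arctan2(M[1,1],M[0,1])))
m,c=blobs(s["im"],(22,100,110),(35,255,255),None,30)
k=c[0]; print(cv2.minAreaRect(k)); print(cv2.minAreaRect(onz("wrist",k[:,0],.16,s)[:,:2].astype(np.float32)))
cv2.imwrite("pics/wa.png",s["im"])
E
```

```text
1.4 [0.4567 0.2833 0.315 ]
[[-0.6017  0.7987 -0.0016]
 [ 0.7987  0.6017 -0.0001]
 [ 0.0009 -0.0014 -1.    ]] yaw y 36.99188859422776
((255.0, 171.0), (36.0, 20.0), 90.0)
((0.453177273273468, 0.29053738713264465), (0.022696856409311295, 0.04113484546542168), 37.05377197265625)
```

View pics/wa.png

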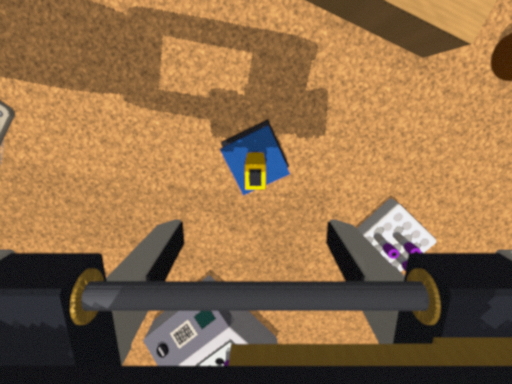

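The wrist picture shows the probe top face at (255,177), square to the jaws and within 2 mm of centre. Descend and grip.

Emit:
{"method": "send_rows", "body": {
  "plan": [
    [[-1,0.005,0.003,-0.15,0],[-1,0.005,0.003,-0.3,0],[-1,0.005,0.003,-0.45,0],[-1,0.005,0.003,-0.6,0],[-1,0.005,0.003,-0.75,0],[-1,0.005,0.003,-0.86,0],[-1,0.005,0.003,-0.915,0],[-1,0.005,0.003,-0.915,0],[1,0.005,0.003,-0.915,0],[1,0.005,0.003,-0.915,0],[1,0.005,0.003,-0.915,0],[1,0.005,0.003,-0.915,0],[1,0.005,0.003,-0.915,0],[1,0.005,0.003,-0.915,0],[1,0.005,0.003,-0.915,0],[1,0.005,0.003,-0.915,0]]
  ],
  "force": 15
}}

```text
t: 2.78
tool_pos: [0.458, 0.2838, 0.1327]
orientation: [1.401, 2.812, 0.0]
force: [0.1, -0.9, 0.2]
opening: 0.0444
gripper_force: 0.0
```

Emit:
{"method": "send_rows", "body": {
  "plan": [
    [[1,0,0,0,0],[1,0,0,0,0],[1,0,0,0,0],[1,0,0,0,0],[1,0,0,0,0],[1,0,0,0,0],[1,0,0,0.05,0],[1,0,0,0.15,0],[1,0,0,0.25,0],[1,0,0,0.35,0],[1,0,0,0.45,0],[1,0,0,0.45,0],[1,0,0,0.45,0]]
  ]
}}

```text
t: 3.87
tool_pos: [0.4588, 0.2844, 0.2245]
orientation: [1.4, 2.81, 0.004]
force: [-0.2, -0.0, -1.5]
opening: 0.0237
gripper_force: 15.0
```

Run:
```python
from h import *
s=snap("wrist","b"); print(s["t"],s["p"],s["f"])
t=snap("scene","b")
a=np.hstack([s["im"][100:384,100:412],cv2.resize(t["im"][80:222,300:456],(312,284))])
cv2.imwrite("pics/wb.png",a)
```

```text
3.8667 [0.45879328 0.28435751 0.22447321] [-0.2327768  -0.04499958 -1.49477526]
```

View pics/wb.png

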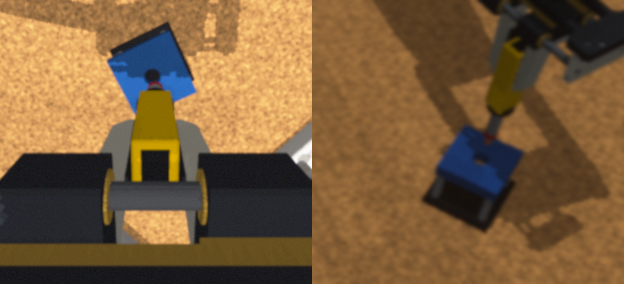

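The probe is in the jaws, hanging upright and clear of the hole. The tool can only turn about z, so I'll lean the probe in the pads by pushing its steel nose softly against the fixed stand plate's edge. First I go beside that edge.

Emit:
{"method": "send_rows", "body": {
  "plan": [
    [[1,0.08,-0.04,0,0.1],[1,0.16,-0.09,0,0.2],[1,0.235,-0.135,0,0.3],[1,0.235,-0.135,0,0.417],[1,0.235,-0.135,-0.1,0.417],[1,0.235,-0.135,-0.22,0.417],[1,0.235,-0.135,-0.3125,0.417],[1,0.235,-0.135,-0.3125,0.417],[1,0.2,-0.116,-0.3125,0.417],[1,0.16,-0.095,-0.3125,0.417],[1,0.16,-0.095,-0.3125,0.417]]
  ]
}}

```text
t: 4.88
tool_pos: [0.4892, 0.266, 0.1615]
orientation: [0.757, 3.048, 0.002]
force: [0.1, 0.6, -0.7]
opening: 0.0238
gripper_force: 15.0
```

Emit:
{"method": "send_rows", "body": {
  "plan": [
    [[1,-0.03,0.016,0,0],[1,-0.06,0.032,0,0],[1,-0.09,0.048,0,0],[1,-0.12,0.064,0,0],[1,-0.147,0.078,0,0],[1,-0.147,0.078,0,0],[1,-0.147,0.078,0,0]]
  ]
}}

```text
t: 5.47
tool_pos: [0.4598, 0.2809, 0.1602]
orientation: [-0.757, -3.048, -0.0]
force: [0.1, -0.2, -1.3]
opening: 0.0244
gripper_force: 15.0
```

Run:
```python
from h import *
s=snap("wrist","c"); print(s["t"],s["p"],s["f"])
t=snap("scene","c")
a=np.hstack([s["im"][60:344,100:412],cv2.resize(t["im"][80:222,300:456],(312,284))])
cv2.imwrite("pics/wc.png",a)
```

```text
5.4667 [0.45982227 0.28094794 0.16019423] [ 0.12864953 -0.20294039 -1.30961942]
```

View pics/wc.png

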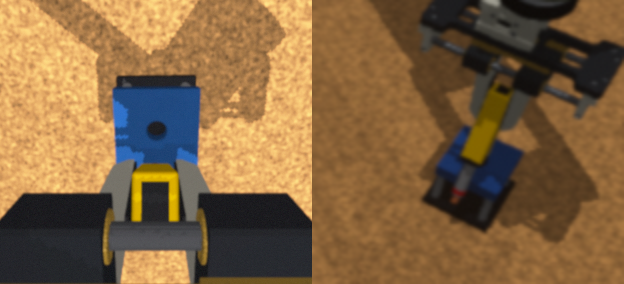

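Wrist view: the handle's top has shifted up the image to about (155,175) in the crop. Scene view: the handle leans over the plate with the tip out to the heater side. I'll measure the lean from a plane fit to the wrist depth of the handle's top face, using the earlier upright picture for reference.

```bash
cat > tilt.py <<'E'
from h import *
np.set_printoptions(precision=4,suppress=True)
def cloud(s):
    c=viewer.calibration("wrist"); K=np.array(c["camera_matrix"]); H=np.array(c["hand_eye"]); d=s["d"]
    v,u=np.mgrid[:384,:512]; P=np.stack([(u-K[0,2])/K[0,0]*d,-(v-K[1,2])/K[1,1]*d,-d],-1)
    return P@H[:3,:3].T+H[:3,3]          # tool frame
def tilt(s):
    P=cloud(s); hsv=cv2.cvtColor(s["im"],cv2.COLOR_BGR2HSV)
    m=cv2.inRange(hsv,(20,100,60),(36,255,255))>0
    m&=(np.abs(P[...,1])<.016)&(P[...,2]<.075)&(P[...,2]>-.06)&(np.abs(P[...,0])<.07)&(s["d"]>0)
    out=[]; Q=P[m]
    rng=np.random.default_rng(0); left=Q
    for _ in range(2):
        best=None
        for _ in range(200):
            a=left[rng.choice(len(left),3,False)]; n=np.cross(a[1]-a[0],a[2]-a[0]); l=np.linalg.norm(n)
            if l<1e-7: continue
            n/=l; k=np.abs((left-a[0])@n)<.0012
            if best is None or k.sum()>best.sum(): best=k
        S=left[best]; c=S.mean(0); n=np.linalg.svd(S-c,full_matrices=False)[2][2]; n*=-np.sign(n[2] if abs(n[2])>.6 else -n[0])
        if abs(n[2])>.6: ang=np.degrees(np.arctan2(n[0],-n[2])); kind="top"
        else: ang=np.degrees(np.arctan2(n[2],n[0])); kind="side"
        out.append((kind,len(S),c,n,ang)); left=left[~best]
        if len(left)<60: break
    return out
if __name__=="__main__":
    import sys
    for t in sys.argv[1:]:
        print(t); [print("  ",*o) for o in tilt(np.load(f"wrist_{t}.npz"))]
E
python3 tilt.py b c
```

```text
b
   side 2070 [0.016  0.001  0.0019] [ 1.     -0.0003 -0.0063] -0.36290592387525866
   top 929 [ 0.0057  0.0009 -0.027 ] [-0.0014 -0.0039 -1.    ] -0.08014860004692233
c
   top 1202 [ 0.0077  0.0007 -0.0231] [ 0.37   -0.0074 -0.929 ] 21.718047747137987
   side 258 [0.008  0.0014 0.0048] [0.9359 0.0032 0.3522] 20.62038269467722
```

Emit:
{"method": "send_rows", "body": {
  "plan": [
    [[1,-0.015,0.008,0,0],[1,-0.031,0.016,0,0],[1,-0.031,0.016,0,0],[1,-0.031,0.016,0,0],[1,-0.02,0.01,0.15,0],[1,-0.02,0.01,0.3,0],[1,-0.02,0.01,0.45,0],[1,-0.02,0.01,0.55,0.1],[1,-0.02,0.01,0.55,0.2],[1,-0.02,0.01,0.55,0.288],[1,-0.02,0.01,0.55,0.288],[1,-0.02,0.01,0.55,0.288]]
  ]
}}

```text
t: 6.57
tool_pos: [0.4562, 0.2825, 0.2698]
orientation: [-0.296, -3.127, 0.0]
force: [0.1, 0.0, -2.2]
opening: 0.0243
gripper_force: 15.0
```

```bash
python3 - <<'E'
from h import *
s=snap("wrist","d"); print(s["t"],s["p"],s["f"]); M=axes(s); print(M.round(4),np.degrees(np.arctan2(M[1,1],M[0,1])))
snap("scene","d");snap("top","d")
E
python3 tilt.py d
```

```text
6.5667 [0.45615721 0.2825325  0.26975901] [ 0.1208861   0.03989786 -2.19500746]
[[-9.822e-01  1.877e-01 -1.000e-03]
 [ 1.877e-01  9.822e-01 -1.000e-04]
 [ 9.000e-04 -2.000e-04 -1.000e+00]] 79.17981770435028
d
   top 1195 [ 0.0072  0.0005 -0.0227] [ 0.4163  0.0011 -0.9092] 24.603488973833155
   top 127 [ 0.0055  0.0008 -0.0233] [ 0.252   0.0175 -0.9676] 14.59736117723853
```

Run:
```python
from h import *
t=np.load("top_d.npz"); s=np.load("scene_d.npz"); w=np.load("wrist_d.npz")
M=axes(w); p=w["p"]
th=np.radians(24.6); 
# predicted tip: pivot z=-.002 and pivot z=-.0186
def proj(n,X):
    K,E=pose(n); c=np.linalg.inv(E)@np.r_[X,1]; return K[0,0]*c[0]/-c[2]+K[0,2], K[1,1]*-c[1]/-c[2]+K[1,2]
for z0 in (-.002,-.0186):
    pv=np.array([0,0,z0]); tip=pv+ (0.123-z0)*np.array([-np.sin(th),0,np.cos(th)]); top=pv-(.027+z0)*np.array([-np.sin(th),0,np.cos(th)])
    for n in("top","scene"): print(z0,n,np.round(proj(n,p+M@tip),1),np.round(proj(n,p+M@top),1))
x,y=map(int,proj("top",p)); u,v=map(int,proj("scene",p)); print(x,y,u,v)
a=np.hstack([cv2.resize(t["im"][y-38:y+37,x-50:x+50],(400,300),interpolation=cv2.INTER_CUBIC),cv2.resize(s["im"][v-28:v+72,u-66:u+67],(400,300),interpolation=cv2.INTER_CUBIC)])
cv2.imwrite("pics/d.png",a)
```

```text
-0.002 top [143.7 230.8] [114.9 258.4]
-0.002 scene [389.2 150.7] [410.4  80.7]
-0.0186 top [144.2 227.7] [115.5 254.7]
-0.0186 scene [388.9 152.7] [410.2  82.5]
120 253 406 94
```

View pics/d.png

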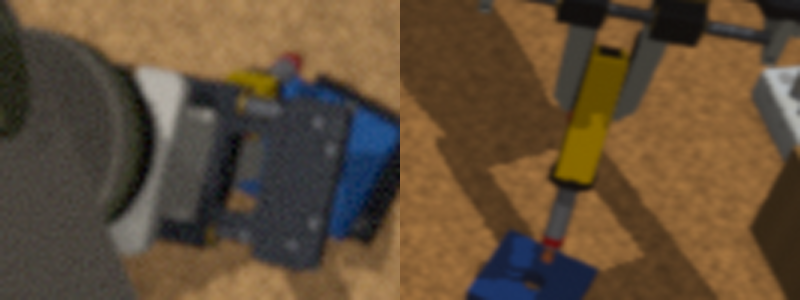

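The top view shows the red-ringed tip at about (143,230) raw, and the scene view has the tip end at about (389,152). Both fit a lean with the pivot somewhat behind the grasp point. I'll pin the axis with the top face's edge in the wrist depth.

```bash
cat > axisof.py <<'E'
from tilt import *
import sys
def top_axis(s,ang=None):
    o=[k for k in tilt(s) if k[0]=="top"][0]; th=np.radians(o[4] if ang is None else ang)
    u=np.array([np.sin(th),0,-np.cos(th)]); sd=np.array([np.cos(th),0,np.sin(th)])
    P=cloud(s); hsv=cv2.cvtColor(s["im"],cv2.COLOR_BGR2HSV)
    m=(cv2.inRange(hsv,(20,100,60),(36,255,255))>0)&(np.abs((P-o[2])@o[3])<.0015)&(np.abs(P[...,1])<.014)&(np.abs(P[...,0])<.06)
    q=P[m]@sd; up=o[2]@u
    a=np.percentile(q,99.5)-.015; 
    tip=u*(up-.15)+sd*a; tip[1]=P[m][:,1].mean()
    return np.degrees(th),up,a,np.percentile(q,[.5,99.5]),np.percentile(P[m][:,1],[.5,99.5]),tip
if __name__=="__main__":
    for t in sys.argv[1:]: print(t,*top_axis(np.load(f"wrist_{t}.npz")))
E
python3 axisof.py b c d
```

```text
b -0.08657697710411288 0.027002553617367055 0.0013247468847486649 [-0.0069  0.0163] [-0.0113  0.0126] [0.0015 0.0006 0.123 ]
c 21.71158667434472 0.024163671240053915 -0.006618999148796888 [-0.0158  0.0084] [-0.0113  0.0124] [-0.0527  0.0004  0.1145]
d 24.603488973833155 0.02360759943435859 -0.0073087751957988225 [-0.0171  0.0077] [-0.0113  0.0125] [-0.0593  0.0005  0.1119]
```

Emit:
{"method": "send_rows", "body": {
  "plan": [
    [[1,0,-0.06,0,0],[1,0,-0.18,0,0],[1,0.005,-0.33,0,0],[1,0.0085,-0.5,0,0],[1,0.0085,-0.67,0,0],[1,0.0085,-0.84,0,0],[1,0.0085,-1,0,0]]
  ]
}}

```text
t: 7.3
tool_pos: [0.4576, 0.0802, 0.27]
orientation: [-0.294, -3.128, 0.001]
force: [0.8, 1.2, -0.3]
opening: 0.024
gripper_force: 15.0
```

Emit:
{"method": "send_rows", "body": {
  "plan": [
    [[1,0,-0.15,0,0],[1,0,-0.3,-0.04,0],[1,0,-0.42,-0.1,0],[1,0,-0.49,-0.16,0],[1,0,-0.516,-0.181,0],[1,0,-0.516,-0.181,0],[1,0,-0.516,-0.181,0],[1,0,-0.516,-0.181,0]]
  ]
}}

```text
t: 7.97
tool_pos: [0.4585, -0.02, 0.2347]
orientation: [0.291, 3.127, 0.001]
force: [0.4, -0.5, -1.3]
opening: 0.0239
gripper_force: 15.0
```

```bash
cat > scan.py <<'E'
from axisof import *
t=sys.argv[1]; s=snap("wrist",t); snap("scene",t); print(s["t"],s["p"],s["f"])
M=axes(s); a=top_axis(s); print(*a); 
ex=np.array([np.cos(np.radians(-10.7)),np.sin(np.radians(-10.7)),0]); N=-np.sin(np.radians(25))*ex+np.cos(np.radians(25))*np.array([0,0,1])
th=np.radians(a[0]); ax=M@np.array([np.sin(th),0,-np.cos(th)]); print("axis err deg",np.degrees(np.arccos(ax@N)))
sp=s["p"]+M@a[5]-.06*ax; print("scan point",sp,"err",sp-np.array([.5406,-.036,.0668]))
# label centre seen by wrist camera, if visible
m,c=blobs(s["im"],(0,0,150),(180,60,255),None,150)
for k in c[:5]: r=cv2.minAreaRect(k); print("white",np.round(r[0],1),np.round(r[1],1),onz("wrist",r[0],.0668,s))
cv2.imwrite(f"pics/{t}.png",s["im"])
E
python3 scan.py e
```

```text
7.9667 [ 0.4585 -0.02    0.2347] [ 0.3911 -0.4837 -1.3323]
23.84869142053049 0.023704372262635016 -0.0070176612076301385 [-0.0167  0.008 ] [-0.0113  0.0125] [-0.0575  0.0004  0.1127]
axis err deg 1.1037943127846974
scan point [ 0.5391 -0.0346  0.0672] err [-0.0015  0.0014  0.0004]
white [254.5 230.5] [ 41. 127.] [[ 0.5288 -0.0328  0.0668]]
white [255. 327.] [34. 68.] [[ 0.673  -0.0591  0.0668]]
white [ 73.4 340.6] [26.9 47.1] [[ 0.649  -0.3158  0.0668]]
white [462.8 324. ] [24.5 28.7] [[0.7209 0.2246 0.0668]]
```

View pics/e.png

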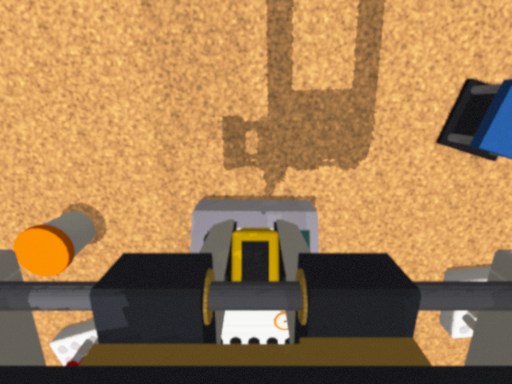

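The probe points at the label: axis 1.1° off square, scan point 2 mm off centre. A small correction, then hold.

Emit:
{"method": "send_rows", "body": {
  "plan": [
    [[1,0.0075,-0.007,-0.002,0],[1,0.0075,-0.007,-0.002,0],[1,0.0075,-0.007,-0.002,0],[1,0.0075,-0.007,-0.002,0],[1,0.0075,-0.007,-0.002,0],[1,0.0075,-0.007,-0.002,0],[1,0.0075,-0.007,-0.002,0],[1,0.0075,-0.007,-0.002,0],[1,0.0075,-0.007,-0.002,0],[1,0.0075,-0.007,-0.002,0],[1,0.0075,-0.007,-0.002,0],[1,0.0075,-0.007,-0.002,0],[1,0.0075,-0.007,-0.002,0],[1,0.0075,-0.007,-0.002,0],[1,0.0075,-0.007,-0.002,0],[1,0.0075,-0.007,-0.002,0],[1,0.0075,-0.007,-0.002,0],[1,0.0075,-0.007,-0.002,0],[1,0.0075,-0.007,-0.002,0],[1,0.0075,-0.007,-0.002,0]]
  ],
  "force": 20
}}

```text
t: 9.73
tool_pos: [0.4597, -0.0221, 0.2335]
orientation: [-0.292, -3.128, -0.0]
force: [1.6, 0.5, -0.8]
opening: 0.0237
gripper_force: 20.0
```

```bash
python3 scan.py f
```

```text
9.7333 [ 0.4597 -0.0221  0.2335] [ 1.6017  0.497  -0.8358]
23.650797350681422 0.02372002870500393 -0.006936252864141443 [-0.0166  0.0081] [-0.0113  0.0125] [-0.057   0.0006  0.1129]
axis err deg 1.3502430694205203
scan point [ 0.5395 -0.0365  0.0657] err [-0.0011 -0.0005 -0.0011]
white [255.5 230.5] [127.  41.] [[ 0.5295 -0.0336  0.0668]]
white [255. 327.] [34. 68.] [[ 0.6728 -0.0611  0.0668]]
white [ 73.9 340.6] [27.2 46.5] [[ 0.6489 -0.316   0.0668]]
white [463.2 323.7] [21.7 28.6] [[0.7199 0.2218 0.0668]]
```

Scan done: held 1.6 s within 1.4° and 2 mm. Now I straighten the probe by pushing the nose against the plate's opposite edge.

Emit:
{"method": "send_rows", "body": {
  "plan": [
    [[1,-0.01,0.03,0.1,0],[1,-0.05,0.14,0.18,-0.08],[1,-0.1,0.3,0.18,-0.16],[1,-0.15,0.48,0.18,-0.24],[1,-0.2,0.66,0.18,-0.288],[1,-0.25,0.84,0.18,-0.288],[1,-0.3,1,0.18,-0.288]]
  ]
}}

```text
t: 10.42
tool_pos: [0.3989, 0.1797, 0.2698]
orientation: [0.759, 3.048, 0.001]
force: [0.4, -0.3, -1.3]
opening: 0.0239
gripper_force: 20.0
```

Emit:
{"method": "send_rows", "body": {
  "plan": [
    [[1,-0.05,0.16,0,0],[1,-0.1,0.33,0,0],[1,-0.16,0.5,0,0],[1,-0.22,0.67,0,0],[1,-0.257,0.78,-0.05,0],[1,-0.257,0.815,-0.2,0],[1,-0.257,0.815,-0.36,0],[1,-0.257,0.815,-0.5,0],[1,-0.257,0.815,-0.6,0],[1,-0.257,0.815,-0.6,0],[1,-0.257,0.815,-0.6,0]]
  ]
}}

```text
t: 11.33
tool_pos: [0.3476, 0.3404, 0.1487]
orientation: [-0.758, -3.047, 0.003]
force: [0.2, -0.6, -0.6]
opening: 0.0241
gripper_force: 20.0
```

Emit:
{"method": "send_rows", "body": {
  "plan": [
    [[1,0.06,-0.032,0,0],[1,0.12,-0.064,0,0],[1,0.17,-0.09,0,0],[1,0.21,-0.112,0,0],[1,0.25,-0.133,0,0],[1,0.29,-0.154,0,0],[1,0.331,-0.176,0,0],[1,0.331,-0.176,0,0],[1,0.331,-0.176,0,0]]
  ],
  "force": 15
}}

```text
t: 12.08
tool_pos: [0.4151, 0.3052, 0.1495]
orientation: [0.76, 3.048, -0.001]
force: [0.4, 0.1, -0.7]
opening: 0.0236
gripper_force: 15.0
```

```bash
python3 -c "
from h import *
s=snap('wrist','g');print(s['t'],s['p'],s['f'])"; python3 tilt.py g; python3 axisof.py g
```

```text
12.0833 [0.41514213 0.30519839 0.14945963] [ 0.38774193  0.08724379 -0.67012531]
g
   side 2014 [0.0157 0.001  0.0039] [1.     0.0023 0.0013] 0.07285669446838826
   top 968 [ 0.0051  0.0007 -0.0256] [ 0.0049 -0.0038 -1.    ] 0.28145248940446344
g 0.28145248940446344 0.02557868255870904 0.001102826386879998 [-0.0077  0.0161] [-0.011  0.013] [0.0005 0.0008 0.1244]
```

The probe is upright again (about 0.3°). Back off, lift, and go past the spot so the wrist camera sees it.

Emit:
{"method": "send_rows", "body": {
  "plan": [
    [[1,-0.03,0.015,0,0],[1,-0.044,0.023,0.1,0],[1,-0.044,0.023,0.28,0],[1,-0.044,0.023,0.46,0],[1,-0.03,0.01,0.64,0],[1,0.05,-0.05,0.75,0],[1,0.16,-0.16,0.75,0],[1,0.29,-0.29,0.75,0],[1,0.43,-0.43,0.75,0],[1,0.57,-0.57,0.75,0],[1,0.71,-0.71,0.75,0],[1,0.86,-0.86,0.75,0],[1,1,-1,0.75,0]]
  ]
}}

```text
t: 13.22
tool_pos: [0.6152, 0.1049, 0.2995]
orientation: [0.757, 3.049, -0.0]
force: [0.5, 0.8, -0.5]
opening: 0.0244
gripper_force: 15.0
```

Emit:
{"method": "send_rows", "body": {
  "plan": [
    [[1,0.08,-0.14,0,0],[1,0.15,-0.29,0,0],[1,0.23,-0.43,0,0],[1,0.31,-0.57,0,0],[1,0.36,-0.68,0,0],[1,0.385,-0.725,0,0],[1,0.385,-0.725,0,0],[1,0.385,-0.725,0,0],[1,0.385,-0.725,0,0]]
  ],
  "force": 20
}}

```text
t: 13.97
tool_pos: [0.6911, -0.0374, 0.2996]
orientation: [-0.756, -3.049, -0.001]
force: [0.9, 0.0, -0.8]
opening: 0.0238
gripper_force: 20.0
```

```bash
cat > spot.py <<'E'
from axisof import *
t=sys.argv[1]
s=snap('wrist',t);print(s['t'],s['p'],s['f'])
for o in tilt(s): print(*o)
a=top_axis(s); M=axes(s); print("tip world",s["p"]+M@a[5]); print(M)
m,c=blobs(s["im"],(5,90,120),(17,255,255),None,15)
for k in c[:8]:
    X=onz("wrist",k[:,0],.09,s)[:,:2]; (cx,cy),r=cv2.minEnclosingCircle(X.astype(np.float32))
    if .009<r<.025: print("ring",cx,cy,r, cv2.boundingRect(k))
cv2.imwrite(f"pics/{t}.png",s["im"])
E
python3 spot.py h
```

```text
13.9667 [ 0.6911 -0.0374  0.2996] [ 0.8672  0.0111 -0.7661]
side 1983 [0.0157 0.001  0.0036] [ 1.     -0.007  -0.0008] -0.044838404577417126
top 941 [ 0.005   0.0012 -0.0256] [-0.0012  0.0045 -1.    ] -0.06800639936427948
tip world [ 0.6904 -0.0358  0.1752]
[[-0.8841  0.4672 -0.0002]
 [ 0.4672  0.8841  0.0006]
 [ 0.0005  0.0004 -1.    ]]
ring 0.8816401958465576 -0.17486412823200226 0.01652134582400322 (224, 310, 19, 10)
ring 0.7777406573295593 -0.37374669313430786 0.012204894796013832 (82, 310, 13, 11)
```

View pics/h.png

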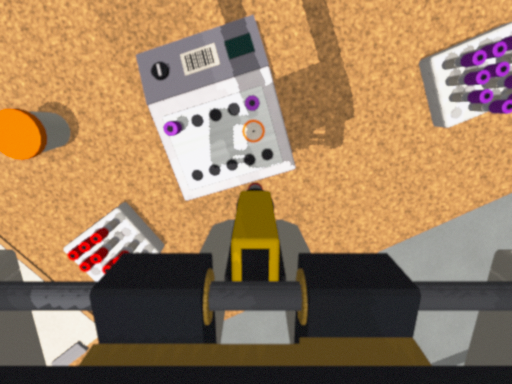

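The ring is in view at (254,131), with the probe's collar at (256,188) and the probe upright. Measure the ring.

Run:
```python
from h import *
s=np.load("wrist_h.npz")
m,c=blobs(s["im"],(5,45,100),(25,255,255),(238,116,270,147),0)
H=cv2.convexHull(np.vstack(c)); e=cv2.fitEllipse(H); print(e, onz("wrist",e[0],.09,s))
X=onz("wrist",H[:,0],.09,s)[:,:2]; print(cv2.minEnclosingCircle(X.astype(np.float32)))
o,d=ray("wrist",e[0],s); M=axes(s); P=onz("wrist",e[0],.09,s)[0]; print("ring in tool",M.T@(P-s["p"]))
```

```text
((253.18240356445312, 130.49801635742188), (23.44788360595703, 24.304746627807617), 172.7939910888672) [[ 0.64883235 -0.01611687  0.09      ]]
((0.6488997936248779, -0.016347164288163185), 0.015227057971060276)
ring in tool [ 0.04720789 -0.00100976  0.20966982]
```

Emit:
{"method": "send_rows", "body": {
  "plan": [
    [[1,-0.05,0.025,0,0],[1,-0.12,0.06,0,0],[1,-0.18,0.09,-0.05,0],[1,-0.21,0.1015,-0.15,0],[1,-0.21,0.1015,-0.25,0],[1,-0.21,0.1015,-0.33,0],[1,-0.21,0.1015,-0.38,0],[1,-0.21,0.1015,-0.403,0],[1,-0.21,0.1015,-0.403,0],[1,-0.21,0.1015,-0.403,0],[1,-0.21,0.1015,-0.403,0],[1,-0.21,0.1015,-0.403,0]]
  ]
}}

```text
t: 15.02
tool_pos: [0.6503, -0.019, 0.2204]
orientation: [0.758, 3.047, 0.001]
force: [-0.1, 0.2, -1.8]
opening: 0.024
gripper_force: 20.0
```

Run:
```python
from axisof import *
t=snap("scene","i"); f=[]
s=snap("wrist","i"); f.append(s["f"])
for k in range(8): viewer.read_camera("wrist") ; f.append(telemetry.read_state()["force"])
f=np.array(f); print(s["t"],s["p"],f.mean(0),f.std(0))
for o in tilt(s): print(*o)
a=top_axis(s); print("tip",s["p"]+axes(s)@a[5])
K,E=pose("scene")
c=np.linalg.inv(E)@np.r_[.6485,-.0165,.09,1]; print("spot px",K[0,0]*c[0]/-c[2]+K[0,2],K[1,1]*-c[1]/-c[2]+K[1,2])
cv2.imwrite("pics/i.png",cv2.resize(t["im"][150:240,184:304],(800,600),interpolation=cv2.INTER_CUBIC))
```

```text
15.0667 [ 0.6502 -0.0191  0.2202] [ 0.1971  0.2355 -1.4613] [0.3481 0.3635 0.609 ]
side 1984 [0.0157 0.001  0.0035] [1.     0.0015 0.0006] 0.03648483774714075
top 956 [ 0.0051  0.0011 -0.0255] [ 0.0004  0.0038 -1.    ] 0.02501075861706732
tip [ 0.6498 -0.0177  0.0958]
spot px 244.93418664932912 211.80173629220343
```

View pics/i.png

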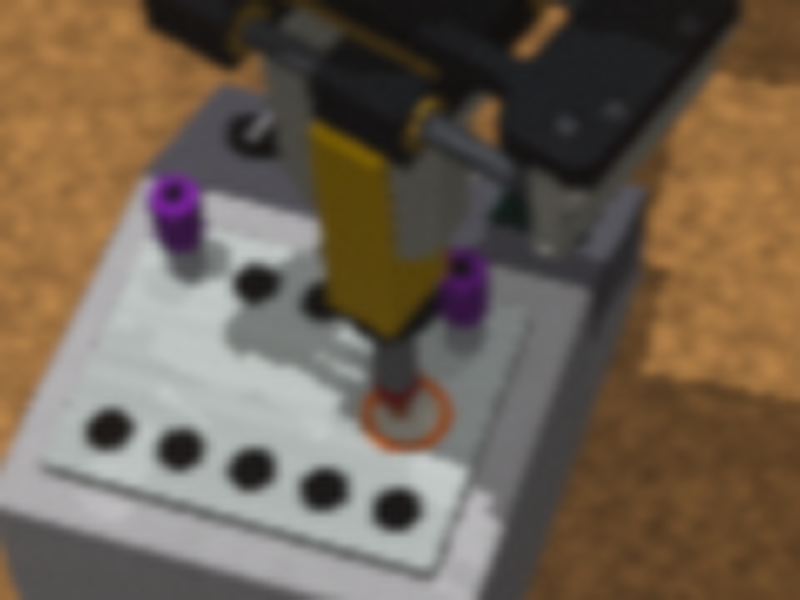

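The tip sits just above the ring, about 2 mm to −y of its centre, upright. Correct that and press part of the way, then check depth and force.

Emit:
{"method": "send_rows", "body": {
  "plan": [
    [[1,-0.006,0.009,0,0],[1,-0.006,0.009,0,0],[1,-0.006,0.009,-0.015,0],[1,-0.006,0.009,-0.025,0],[1,-0.006,0.009,-0.032,0],[1,-0.006,0.009,-0.038,0],[1,-0.006,0.009,-0.044,0],[1,-0.006,0.009,-0.044,0],[1,-0.006,0.009,-0.044,0],[1,-0.006,0.009,-0.044,0],[1,-0.006,0.009,-0.044,0]]
  ]
}}

```text
t: 16.43
tool_pos: [0.6484, -0.0172, 0.2103]
orientation: [0.758, 3.048, 0.0]
force: [0.0, 0.3, 1.5]
opening: 0.0236
gripper_force: 20.0
```

```bash
cat > press.py <<'E'
from axisof import *
tag=sys.argv[1]; t=snap("scene",tag); f=[];p=[]
s=snap("wrist",tag); f.append(s["f"])
for k in range(12): viewer.read_camera("wrist"); q=telemetry.read_state(); f.append(q["force"]);p.append(q["tool_pos"])
f=np.array(f); print(s["t"],np.mean(p,0),np.std(p,0),f.mean(0),f.std(0)/3.5,"reaction z",f[:,2].mean()+1.46)
for o in tilt(s): print(*o)
a=top_axis(s); print("tip",np.mean(p,0)+axes(s)@a[5])
E
python3 press.py j
```

```text
16.4833 [ 0.6483 -0.0172  0.2102] [0. 0. 0.] [-0.1201  0.3353  1.3552] [0.0886 0.1216 0.1281] reaction z 2.81520005652306
side 1986 [0.0157 0.0011 0.0034] [ 1.     -0.0017 -0.0001] -0.003567126192299006
top 947 [ 0.005   0.0011 -0.0256] [ 0.0045  0.0084 -1.    ] 0.2570596861865149
tip [ 0.6483 -0.016   0.0858]
```

Emit:
{"method": "send_rows", "body": {
  "plan": [
    [[1,0,0,0,0],[1,0,0,0,0],[1,0,0,0,0],[1,0,0,0,0],[1,0,0,0,0],[1,0,0,0,0],[1,0,0,0,0],[1,0,0,0,0]]
  ]
}}

```text
t: 17.8
tool_pos: [0.6483, -0.0172, 0.2102]
orientation: [0.758, 3.049, 0.0]
force: [-0.0, 1.6, 1.4]
opening: 0.0244
gripper_force: 20.0
```

```bash
python3 press.py k
```

```text
17.85 [ 0.6483 -0.0172  0.2102] [0. 0. 0.] [0.4975 0.8812 1.2793] [0.0999 0.1725 0.1359] reaction z 2.739251265354019
side 1983 [0.0157 0.0011 0.0035] [1.     0.0046 0.0009] 0.05352682356942456
top 952 [ 0.0052  0.0007 -0.0256] [ 0.0086 -0.0098 -0.9999] 0.49404273312363783
tip [ 0.6488 -0.0165  0.0858]
```

Steady at 2.7–2.8 N, upright and centred on the spot, so I'm handing it in.

```bash
python3 -c "
from plant import order
print(order.close_job())"
```

```text
the job is handed in; nothing more can be done
None
```

I scanned the heater label first, holding for 1.6 s at about 1° off square and within 2 mm of centre, and handed the job in with the upright thermometer pressed about half way (2.7–2.8 N) on the spot's middle, still in the gripper; no verdict was shown.

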